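Set the flip stop and clamp a test bar against it

TASK

Flip the raised stop flag of the jig all the way down across the trough, then push the plastic bar along the trough until its end is up against the flag. Then turn the T-handle clockwise until it clearly stiffens, so the clamp foot holds the bar firmly without crushing it, and let go; leave the things standing around it alone.

Things in the scene. Friction and masses are not known exactly. Their poses are not given: they have to be found in the camera images.
- jig: Length-stop jig fixed to the table: grey plate 104 x 305 x 12 mm carrying a trough. Origin on the table; own +y runs along the trough towards the stop, +x to the side of the clamp post and flag hinge (away from the robot), z up. Plate from y -180 to +125, x -48 to +56 mm. Trough: centre line x = -15 mm, floor z = 12 mm, between two rails 42 mm apart with tops at z = 20 mm.
- flag (a joint): Hinge of the stop flag, rad. 0 = fully down across the trough, against its rest; starts raised at 1.35 to 1.65 (1.57 = arm upright, limit 1.7). Stiff: it stays where it is left, and moving it takes about 0.15 N m. Axis parallel to the jig's y at jig x = +35, z = 62 mm.
- flag_end (a point): Point on the flag's free end. The flag is a steel L, 14 mm thick (jig y +90 to +104): an arm 66 mm long from the hinge whose end carries a plate 32 mm wide, 45 mm deep. This point is on its 53 mm long end face. Raised, that face is on top and the plate points at the robot; the flag swings over towards the robot if led from behind (pressing straight down on it jams). Down, the arm's top is level, 70 mm above the table.
- stop_face (a point): Middle of the flag's face that stops the bar (normal along the jig's y). With the flag down it lies on the trough's centre line at jig y = +90 mm, 37 mm above the table.
- bar: Plain white plastic bar lying in the trough, 40 x 180 x 40 mm (own y lengthwise), 0.25 to 0.5 kg, origin at its centre. It stands 32 mm above the rails, slides easily and starts with one end 30 to 65 mm short of the stop; the other end is open to the hand.
- clamp: Clamp fixed to the jig: grey post behind the trough and an arm over it (top 90 mm above the table) with a screw, T-handle on top, sprung rubber foot 24 mm wide below. Origin at jig (0, +20, 12 mm). The foot starts 1 to 8 mm above the bar, differently each time. Let go, the screw creeps back until about 30 N of clamping remain, which is ample; above 80 N the bar is crushed.
- handle (a joint): Turn of the T-handle on the steep vertical screw, rad, growing clockwise seen from above, which lowers the foot 6 mm per rad. Range 0 to 2.6, starts at 0 to 0.4. Turns with a steady 0.2 N m while the foot is free (the first 0.25 to 1.3 rad); once the foot meets the bar the torque rises by about 0.5 N m per rad (90 N of clamping per rad). Stop at 0.15 to 0.25 N m above the free torque.
- handle_grip (a point): Centre of the T-handle's crossbar, on the screw axis, 118 mm above the table; keeps its height as it turns. Crossbar: round, 12 mm thick, 74 mm long along this point's x, 15 mm balls at its ends, on a 12 mm stem. 22 mm are free beneath it down to the clamp's arm, but for a collar 20 mm wide and 6 mm high.
- beaker: Bystander: 100 ml glass beaker, 51 x 56 x 68 mm, origin at the centre of its underside.
- bottle: Bystander: white plastic bottle, 51 mm across, 108 mm tall, origin at the centre of its underside.
- timer: Bystander: small white digital timer, 60 x 62 x 18 mm, origin at the centre of its underside.

How it is judged:
By the outcome, as a careful person would: the job done as asked, in the order asked, and still so for the second after the job is handed in, with the robot touching nothing.
It also fails if it takes over 61 s, if anything falls off the work surface, if the arm or the gripper's body presses on something with over 40 N, if the wrist force passes 120 N, or if a joint passes its speed limit or range.

ROBOT

A 7-joint arm with a two-finger parallel gripper is mounted at the origin on a cart in front of the work surface, level with it; the furniture and walls round the work are solid. World frame = base frame: x ahead of the robot, y to its left, z up, the work surface at z = 0. Lengths are in m, angles in rad, forces in N, time in s.
With the tool pointing down it reaches from about 0.35 to 0.9 m from the base axis. Payload 8.1 kg.
Tool frame: the origin (TCP) lies at the very end of the fingers, on their centre line; the grasp point (between the pads) lies arm.hold_point_z behind it (arm.hold_point_z is the distance from the TCP to the grasp point, in m); z points along the fingers, y is the line along which they close (so a half turn about z gives the same grasp; the last joint's range is limited). The gripper opens to 92 mm and grips with 3 to 60 N. Pads are 19 mm wide; open, the fingers measure 130 mm over their backs; the gripper's body (75 mm by 190 mm) begins 47 mm behind the grasp point.
Start: joints at [-1.306, 0.434, 0.025, 1.573, -0.012, 1.134, -0.075], TCP at [0.225, 0.583, 0.227] pointing down, gripper open.
Joint ranges: [-2.62, 2.62], [-0.44, 2.09], [-1.27, 1.32], [0.08, 2.57], [-1.32, 4.46], [0.12, 2], [-2.74, 2.74]. Speed limits (rad/s): [2.22, 2.22, 3.01, 3.01, 3.14, 3.14, 3.14].

INTERFACE

Orientations are given as a rotation vector (axis times angle).
In Python, from cell import arm, vision, job, cut_out gives the robot as it stands. The module is installed in compiled form; this text tells all that it offers.
- The arm moves only by the tool play_rows, never from a script. Its argument "increments" is text: rows parted by semicolons, each of 5 numbers parted by spaces: the shift along the tool's x, y, z in cm, then the turn about the tool's z in degrees, then the opening, from -1 (shut) to 1 (fully open), so that 0 is half open. A call has 1 to 5 rows; each row shifts and turns the commanded pose from where the row before left it, along the tool's axes as they then stand; what a row does not reach is not made up. A row lasts 1/12 s, in which the tool goes at most 41.7 mm and 7.16 degrees, less where a joint would pass 70% of its speed; a pose out of reach is approached as far as the arm can. A call is refused whole if a number of a shift passes 4.17 or a number of a turn 7.16, either way. A call with a gripper value outside its range is refused whole. The fingers move at their own pace and stop on an object; "grip_force" is the grip in N (left out, the last holds). Time passes only in rows, so rows that do not move let the fingers close. It gives the time, the measured TCP pose, the force, the opening and the grip force at its end, in the units of the state.
- arm.observe(): the state, without advancing time (a new reading comes with each control period).
- vision.get_image(name): name is "scene" or "top"; returns a dict with "frame" (400x640x3 uint8, red, green, blue), "z_map" (400x640 float32, m along the optical axis (not along the pixel's ray), 0 where there is no reading), "mtx" (3x3 intrinsics, pixels), "distortion" ([k1, k2, p1, p2, k3] as OpenCV has them; the pictures are not rectified), "cam_to_world" (4x4, takes a point from camera to world coordinates). Camera axes: x right, y up, looking along -z (the intrinsics and any distortion apply to the point x, -y, -z); pixel columns grow to the right and rows downward; lengths in m; the calibration is good to about 2 mm. A picture is of the moment at which its call begins.
- job.sign_off(): hands the job in; it is judged then, once.
Trained networks look in a picture, given as the dict that the camera call returned (one of the last four; its "shot" number tells which), for a name from the list of things; names that differ only in an ending like _2 or _b are one class to them, and where a whole thing is asked for, a point or a joint stands for the part that bears it (a point fixed in the world has none). Each returns a list of dicts, best first, with "confidence" (0 to 1); they miss things now and then, are a little off and sometimes report something else, mostly with a low value. They report only what shows in the picture. A call takes as long as a camera call.
- cut_out(query, picture): "mask" (400x640 bool, what is visible of it) and "point" ([row, column] in pixels, amid what is visible of it).
The state is a dict: "clock": time; "joints": joint angles; "dq": joint speeds; "joint_efforts": joint torques, N m; "position": TCP position; "ee_rot": TCP orientation; "force": force on the tool from outside, world axes, zero at the start; "ft_torque": the same for the moment, N m; "width": opening from 0.0 (shut) to 1.0 (fully open); "gripper_force": force on a finger pad.
Only numpy, scipy, OpenCV 4.12 (cv2) and the standard library are available. Lean on these libraries where they do the work, as an engineer would, in place of code of your own. Each camera call takes 0.05 s, during which the arm holds its last target. There are 200 camera calls.

## Working session

There is one attempt and no reset: what is moved stays moved. The work goes in short steps, Python scripts to look and compute and a tool call to move; the robot and the scene stay as the last step left them, time stands still between calls to the robot, and variables do not carry over. Pictures are saved under pics/ and viewed, at most 10 in all, crops included, and the job is handed in when it is done.

Besides the shell and the picture viewer there is one more tool, called after "Emit:" by a JSON object that holds its "name" and its "arguments". play_rows: Moves the arm, as the interface text tells. Its arguments: {"type":"object","properties":{"increments":{"type":"string"},"grip_force":{"type":"number"}},"required":["increments"]}

```bash
mkdir -p pics; cat > h.py <<'E'
import numpy as np, cv2
from cell import arm, vision, job, cut_out
def cloud(im):
    z=im["z_map"]; h,w=z.shape
    g=np.stack(np.meshgrid(np.arange(w),np.arange(h)),-1).reshape(-1,1,2).astype(np.float64)
    u=cv2.undistortPoints(g,np.array(im["mtx"]),np.array(im["distortion"])).reshape(h,w,2)
    c=np.stack([u[...,0]*z,-u[...,1]*z,-z,np.ones_like(z)],-1)
    p=(c@np.array(im["cam_to_world"]).T)[...,:3]; p[z==0]=np.nan
    return p
E
python3 - <<'E'
from h import *
np.set_printoptions(precision=4,suppress=True)
for n in ["scene","top"]:
    im=vision.get_image(n); P=cloud(im)
    np.savez(f"{n}0.npz",P=P,f=im["frame"])
    cv2.imwrite(f"pics/{n}0.png",im["frame"][...,::-1])
    print(n,np.array(im["cam_to_world"])[:3,3])
    for q in ["jig","flag","flag_end","bar","clamp","handle","handle_grip","beaker","bottle","timer"]:
        for r in cut_out(q,im)[:1]:
            m=r["mask"]; pts=P[m]; print(q,round(r["confidence"],2),r["point"],m.sum(),np.nanmedian(pts,0),np.nanpercentile(pts,2,axis=0),np.nanpercentile(pts,98,axis=0))
            np.save(f"m_{n}_{q}.npy",m)
s=arm.observe(); print(s, arm.hold_point_z)
E
```

```text
scene [-0.29  -0.425  0.86 ]
jig 0.57 [211.4, 330.2] 2108 [ 0.4961 -0.0249  0.0146] [ 0.4546 -0.212   0.0022] [0.5574 0.0807 0.1244]
flag 0.58 [185.0, 307.1] 186 [0.5232 0.0545 0.1089] [0.4919 0.0508 0.061 ] [0.5503 0.0686 0.1277]
flag_end 0.66 [188.7, 308.4] 177 [0.5221 0.0544 0.1088] [0.4919 0.0508 0.0611] [0.5506 0.0666 0.1273]
bar 0.96 [227.9, 344.4] 920 [ 0.4764 -0.0898  0.0505] [ 0.4672 -0.1667  0.0218] [0.5086 0.001  0.0552]
clamp 0.86 [202.7, 330.0] 434 [ 0.5106 -0.0223  0.0897] [ 0.4557 -0.0321  0.02  ] [ 0.5546 -0.0063  0.126 ]
handle 0.59 [196.7, 327.9] 107 [ 0.4901 -0.0183  0.1221] [ 0.4538 -0.0271  0.0949] [ 0.5279 -0.0085  0.1272]
handle_grip 0.64 [199.5, 326.6] 121 [ 0.4893 -0.0182  0.1212] [ 0.4525 -0.0273  0.0925] [ 0.5295 -0.0063  0.127 ]
beaker 0.54 [170.9, 231.3] 299 [0.5234 0.3648 0.0448] [0.5061 0.348  0.0086] [0.5563 0.3974 0.0689]
bottle 0.9 [260.0, 434.9] 735 [ 0.4561 -0.3469  0.0693] [ 0.4465 -0.3693  0.0046] [ 0.4919 -0.3219  0.1099]
timer 0.66 [266.8, 471.4] 452 [ 0.5325 -0.4312  0.0165] [ 0.5066 -0.4622  0.0005] [ 0.5652 -0.3982  0.0204]
top [ 0.2323 -0.0
[... 888 characters left out ...]
.4645 -0.335   0.0877] [ 0.4475 -0.3599  0.0095] [ 0.4892 -0.3195  0.1106]
timer 0.79 [199.1, 435.7] 310 [ 0.536  -0.4319  0.0157] [ 0.5076 -0.4642 -0.0006] [ 0.5644 -0.4     0.0206]
{'clock': 1.1, 'joints': array([-1.3056,  0.4345,  0.025 ,  1.5732, -0.0116,  1.134 , -0.0751]), 'dq': array([ 0.0009,  0.0015, -0.0015,  0.0014, -0.    ,  0.0002, -0.0015]), 'joint_efforts': array([  0.0005, -66.7672,   0.9844, -31.4805,  -0.0608,   0.0327,
         0.    ]), 'position': array([0.2247, 0.5832, 0.2268]), 'ee_rot': array([0.5745, 3.0886, 0.0001]), 'force': array([-0.421 , -0.2092,  0.5446]), 'ft_torque': array([-0.04  , -0.0032,  0.0592]), 'gripper_force': 0.0, 'width': 1.0054980083764835} 0.0188
```

View pics/scene0.png

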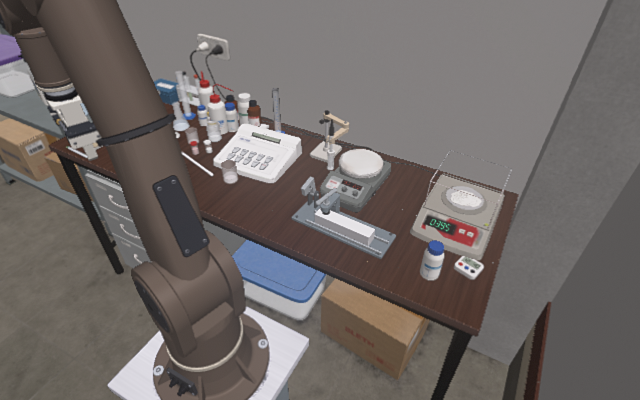

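View pics/top0.png

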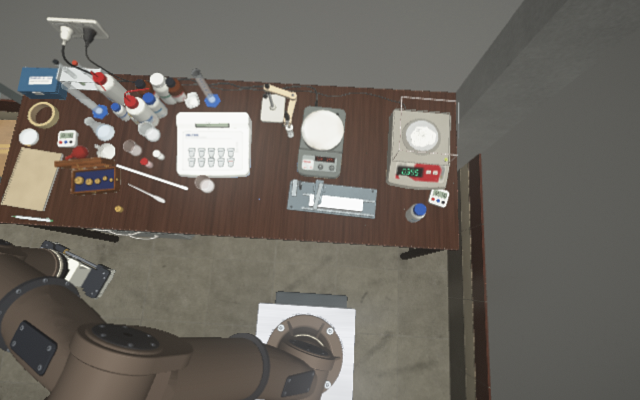

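```bash
python3 - <<'E'
from h import *
np.set_printoptions(precision=4,suppress=True)
for n in ["scene","top"]:
    d=np.load(f"{n}0.npz"); P=d["P"]
    J=P[(P[...,0]>.42)&(P[...,0]<.6)&(P[...,1]>-.26)&(P[...,1]<.13)]
    a=J[(J[:,2]>.006)&(J[:,2]<.15)]
    for nm,s in [("plate",a),("bartop",J[(J[:,2]>.045)&(J[:,2]<.057)&(J[:,0]<.515)&(J[:,1]<-.04)]),("cross",J[(J[:,2]>.112)&(J[:,2]<.135)&(abs(J[:,1]+.017)<.03)]),("flagtop",J[(J[:,2]>.115)&(J[:,1]>.03)]),("flag all",J[(J[:,2]>.075)&(J[:,1]>.03)])]:
        if len(s)<5: print(nm,len(s)); continue
        r=cv2.minAreaRect((s[:,:2]*1000).astype(np.float32)); v=np.linalg.svd((s-s.mean(0))[:,:2],full_matrices=False)[2][0]
        print(n,nm,len(s),r,"pca",np.degrees(np.arctan2(v[1],v[0])),s.mean(0),s.min(0),s.max(0))
    f=d["f"]; c=f[160:270,270:410] if n=="scene" else f[165:230,270:390]
    cv2.imwrite(f"pics/c_{n}.png",cv2.resize(c[...,::-1],None,fx=5,fy=5,interpolation=cv2.INTER_CUBIC))
E
```

```text
scene plate 3581 ((523.263427734375, -85.645263671875), (347.38250732421875, 152.7303009033203), 89.62014770507812) pca -95.57849604034027 [ 0.5069 -0.0616  0.0402] [ 0.4461 -0.2597  0.006 ] [0.5999 0.0884 0.1299]
scene bartop 506 ((488.8427429199219, -103.97277069091797), (127.21277618408203, 44.71798324584961), 87.6001968383789) pca -92.96393278845905 [ 0.487  -0.1061  0.0519] [ 0.4655 -0.1679  0.045 ] [ 0.5135 -0.0403  0.0565]
scene cross 112 ((490.81756591796875, -16.827213287353516), (12.106526374816895, 85.66063690185547), 78.79462432861328) pca 168.33072049347035 [ 0.4902 -0.0179  0.1222] [ 0.448  -0.0304  0.1126] [ 0.5323 -0.0042  0.1281]
scene flagtop 79 ((516.0040893554688, 59.68065643310547), (15.264674186706543, 51.177528381347656), 86.46398162841797) pca 175.105617651489 [0.5177 0.0581 0.1224] [0.49   0.0508 0.1152] [0.5419 0.0672 0.1299]
scene flag all 179 ((521.1154174804688, 58.46000671386719), (18.560087203979492, 62.21242904663086), 81.53091430664062) pca 174.00701159724716 [0.5179 0.0564 0.1095] [0.4896 0.0462 0.0752] [0.5517 0.0672 0.1299]
top plate 2917 ((512.508
[... 339 characters left out ...]
0.1033  0.0513] [ 0.4676 -0.1662  0.0453] [ 0.5136 -0.0401  0.0569]
top cross 103 ((494.3533935546875, -16.252944946289062), (13.423623085021973, 86.96949768066406), 80.58267974853516) pca 169.16647677690747 [ 0.4939 -0.016   0.1221] [ 0.4517 -0.0285  0.1147] [ 0.5374 -0.0039  0.1272]
top flagtop 71 ((516.755126953125, 60.20551300048828), (13.821149826049805, 48.840980529785156), 86.63367462158203) pca 175.8782612938732 [0.518  0.0597 0.1223] [0.4924 0.052  0.1153] [0.5411 0.067  0.13  ]
top flag all 87 ((520.4515380859375, 59.883697509765625), (14.036297798156738, 56.25813293457031), 86.723388671875) pca 174.79947808904936 [0.5186 0.0586 0.1178] [0.4924 0.0517 0.0778] [0.5482 0.067  0.13  ]
```

View pics/c_scene.png

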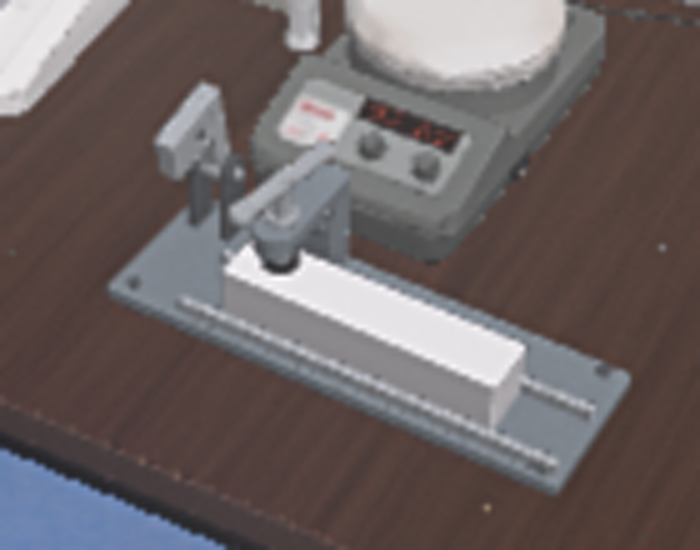

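```bash
python3 - <<'E'
from h import *
np.set_printoptions(precision=3,suppress=True)
P=np.vstack([np.load(f"{n}0.npz")["P"].reshape(-1,3) for n in("scene","top")])
def mx(x0,x1,y0,y1):
    s=P[(P[:,0]>x0)&(P[:,0]<x1)&(P[:,1]>y0)&(P[:,1]<y1)]; return np.nanpercentile(s[:,2],99.5) if len(s) else None
for x in np.arange(.42,.76,.03): print(round(x,2),[round(float(mx(x,x+.03,y,y+.04) or 0),3) for y in np.arange(-.24,.2,.04)])
E
```

```text
0.42 [0.006, 0.005, 0.005, 0.004, 0.005, 0.006, 0.005, 0.005, 0.004, 0.004, 0.005]
0.45 [0.022, 0.054, 0.056, 0.055, 0.055, 0.127, 0.055, 0.018, 0.014, 0.006, 0.005]
0.48 [0.022, 0.055, 0.057, 0.058, 0.058, 0.127, 0.055, 0.124, 0.016, 0.006, 0.006]
0.51 [0.02, 0.021, 0.028, 0.052, 0.054, 0.127, 0.054, 0.129, 0.015, 0.005, 0.005]
0.54 [0.017, 0.015, 0.016, 0.016, 0.016, 0.093, 0.017, 0.13, 0.013, 0.004, 0.004]
0.57 [0.005, 0.006, 0.005, 0.055, 0.065, 0.06, 0.057, 0.057, 0.006, 0.005, 0.005]
0.6 [0.005, 0.005, 0.005, 0.068, 0.076, 0.075, 0.07, 0.066, 0.004, 0.005, 0.004]
0.63 [0.005, 0.005, 0.005, 0.076, 0.077, 0.101, 0.078, 0.077, 0.004, 0.005, 0.006]
0.66 [0.005, 0.006, 0.004, 0.061, 0.109, 0.108, 0.108, 0.076, 0.005, 0.006, 0.005]
0.69 [0.006, 0.006, 0.006, 0.101, 0.109, 0.109, 0.109, 0.105, 0.152, 0.004, 0.005]
0.72 [0.005, 0.006, 0.007, 0.105, 0.11, 0.109, 0.109, 0.108, 0.216, 0.005, 0.005]
0.75 [0.006, 0.004, 0.006, 0.099, 0.108, 0.11, 0.108, 0.139, 0.153, 0.005, 0.006]
```

Emit:
{"name": "play_rows", "arguments": {"increments": "0 0 0 -6 -1; 0 0 0 -6 -1; 0 0 0 -5.7 -1; 0 0 0 0 -1", "grip_force": 10}}

```text
clock: 1.43
position: [0.2249, 0.5831, 0.2268]
ee_rot: [-0.085, -3.14, -0.0]
force: [-0.0, 0.6, 0.1]
width: 0.761
gripper_force: 0.0
```

Emit:
{"name": "play_rows", "arguments": {"increments": "-1.2 -1.6 0 0 -1; -2.38 -3.16 0 0 -1; -2.38 -3.16 0 0 -1; -2.38 -3.16 0 0 -1; -2.38 -3.16 0 0 -1"}}

```text
clock: 1.85
position: [0.3241, 0.4332, 0.2268]
ee_rot: [0.098, 3.14, 0.001]
force: [0.3, 0.6, 0.4]
width: 0.399
gripper_force: 0.0
```

Emit:
{"name": "play_rows", "arguments": {"increments": "-2.38 -3.16 0 0 -1; -2.38 -3.16 0 0 -1; -2.38 -3.16 0 0 -1; -2.38 -3.16 0 0 -1; -2.38 -3.16 0 0 -1"}}

```text
clock: 2.27
position: [0.4337, 0.2683, 0.2271]
ee_rot: [0.099, 3.14, 0.001]
force: [0.9, 0.3, -0.6]
width: 0.036
gripper_force: 0.0
```

Emit:
{"name": "play_rows", "arguments": {"increments": "-2.38 -3.16 0 0 -1; -2.38 -3.16 0 0 -1; -2.38 -3.16 0 0 -1; -2.38 -3.16 0 0 -1; -2.38 -3.16 0 0 -1"}}

```text
clock: 2.68
position: [0.5432, 0.1035, 0.227]
ee_rot: [0.099, 3.139, 0.001]
force: [1.4, 0.7, 0.1]
width: 0.007
gripper_force: 0.0
```

Emit:
{"name": "play_rows", "arguments": {"increments": "-2.38 -3.16 0 0 -1; -1.1 -1.5 0 0 -1; 0 0 0 0 -1; 0 0 0 0 -1"}}

```text
clock: 3.02
position: [0.5747, 0.0555, 0.2266]
ee_rot: [-0.101, -3.14, 0.0]
force: [-1.1, 1.3, -0.8]
width: 0.002
gripper_force: 0.0
```

Emit:
{"name": "play_rows", "arguments": {"increments": "0 0 3.9 0 -1; 0 0 3.9 0 -1; 0 0 3.9 0 -1; 0 0 0 0 -1; 0.9 0 0 0 -1"}}

```text
clock: 3.43
position: [0.5647, 0.0583, 0.109]
ee_rot: [-0.092, -3.137, 0.001]
force: [0.5, -0.2, 1.1]
width: 0.008
gripper_force: 0.0
```

Emit:
{"name": "play_rows", "arguments": {"increments": "1.0 0 0.1 0 -1; 0.76 0 0.1 0 -1; 0.88 0 0.26 0 -1; 0.81 0 0.43 0 -1; 0 0 0 0 -1"}}

```text
clock: 3.85
position: [0.5292, 0.0599, 0.1013]
ee_rot: [-0.092, -3.14, -0.001]
force: [-0.9, 1.2, 0.2]
width: 0.005
gripper_force: 0.7
```

Emit:
{"name": "play_rows", "arguments": {"increments": "0.69 0 0.45 0 -1; 0.57 0 0.7 0 -1; 0.42 0 0.82 0 -1"}}

```text
clock: 4.1
position: [0.5135, 0.0605, 0.0808]
ee_rot: [0.092, 3.14, 0.001]
force: [0.7, 1.2, 2.6]
width: 0.006
gripper_force: 1.5
```

```bash
python3 - <<'E'
from h import *
s=arm.observe(); print(s["force"],s["position"])
im=vision.get_image("scene")
cv2.imwrite("pics/flag1.png",cv2.resize(im["frame"][120:260,250:410,::-1],None,fx=4,fy=4,interpolation=cv2.INTER_CUBIC))
E
```

```text
[0.72276642 1.23284222 2.55017222] [0.51346322 0.06054114 0.08083196]
```

View pics/flag1.png

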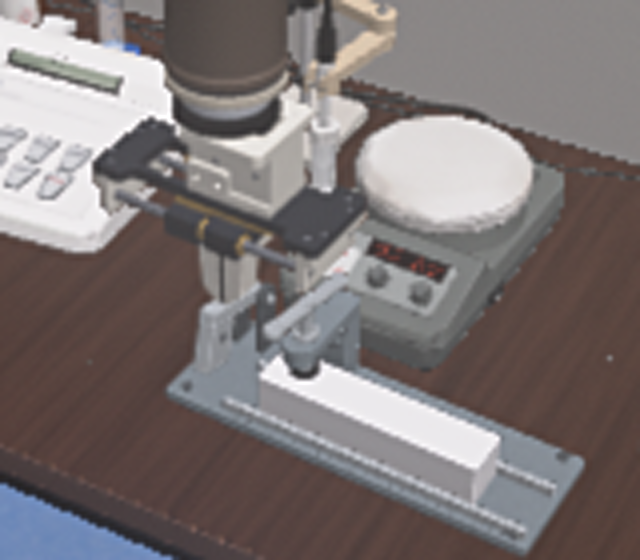

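Emit:
{"name": "play_rows", "arguments": {"increments": "0.2 0 0.5 0 -1; 0.1 0 0.3 0 -1; 0 0 0 0 -1"}}

```text
clock: 4.4
position: [0.5102, 0.0602, 0.072]
ee_rot: [-0.093, -3.138, 0.001]
force: [-0.1, -0.1, -0.1]
width: 0.008
gripper_force: 0.0
```

Emit:
{"name": "play_rows", "arguments": {"increments": "0 0 0.15 0 -1; 0 0 0 0 -1"}}

```text
clock: 4.57
position: [0.5111, 0.0603, 0.0713]
ee_rot: [-0.093, -3.14, 0.0]
force: [-0.1, 0.8, -0.4]
width: 0.009
gripper_force: 0.0
```

Emit:
{"name": "play_rows", "arguments": {"increments": "0 0 0.1 0 -1; 0 0 0 0 -1"}}

```text
clock: 4.73
position: [0.5113, 0.0603, 0.0706]
ee_rot: [0.093, 3.14, -0.0]
force: [-0.0, -0.4, -1.2]
width: 0.006
gripper_force: 0.0
```

Emit:
{"name": "play_rows", "arguments": {"increments": "0 0 0.1 0 -1; 0 0 0 0 -1"}}

```text
clock: 4.9
position: [0.5114, 0.0603, 0.0703]
ee_rot: [0.093, 3.14, 0.0]
force: [-2.8, -0.4, 8.8]
width: 0.002
gripper_force: 4.2
```

Emit:
{"name": "play_rows", "arguments": {"increments": "0 0 0.1 0 -1; 0 0 0 0 -1"}}

```text
clock: 5.07
position: [0.5114, 0.0603, 0.0701]
ee_rot: [0.093, 3.139, 0.001]
force: [-7.0, -0.6, 21.5]
width: 0.003
gripper_force: 10.5
```

Emit:
{"name": "play_rows", "arguments": {"increments": "0 0 -3.3 0 -1; 0 0 -3.3 0 -1; 0 0 -3.3 0 -1; 0 0 -3.3 0 -1; 0.2 -3.7 0 0 -1"}}

```text
clock: 5.48
position: [0.5113, 0.0308, 0.2067]
ee_rot: [0.078, 3.13, 0.009]
force: [2.0, 0.2, 0.1]
width: 0.004
gripper_force: 0.0
```

Emit:
{"name": "play_rows", "arguments": {"increments": "0.2 -3.7 0 0 -1; 0.2 -3.7 0 0 -1; 0.2 -3.7 0 0 -1; 0.2 -3.7 0 0 -1; 0.2 -3.7 0 0 -1"}}

```text
clock: 5.9
position: [0.4858, -0.1622, 0.2009]
ee_rot: [0.092, 3.139, 0.0]
force: [1.1, 1.0, -0.7]
width: 0.005
gripper_force: 0.0
```

Emit:
{"name": "play_rows", "arguments": {"increments": "0.2 -3.6 0 0 -1; 0 0 0 0 -1; 0 0 0 0 -1"}}

```text
clock: 6.15
position: [0.4814, -0.1989, 0.2007]
ee_rot: [0.1, 3.14, -0.001]
force: [-0.0, -0.1, -0.6]
width: 0.007
gripper_force: 0.0
```

```bash
python3 - <<'E'
from h import *
np.set_printoptions(precision=4,suppress=True)
print(arm.observe()["position"])
for n in ["scene","top"]:
    im=vision.get_image(n); P=cloud(im)
    if n=="scene": cv2.imwrite("pics/s2.png",cv2.resize(im["frame"][110:300,270:460,::-1],None,fx=3,fy=3,interpolation=cv2.INTER_CUBIC))
    for q in ["bar","flag","bottle"]:
        for r in cut_out(q,im)[:1]:
            m=r["mask"]; pts=P[m]; print(n,q,round(r["confidence"],2),m.sum(),np.nanpercentile(pts,1,axis=0),np.nanpercentile(pts,99,axis=0))
E
```

```text
[ 0.4814 -0.1989  0.2007]
scene bar 0.63 998 [ 0.4665 -0.1675  0.0191] [0.5105 0.0081 0.0561]
scene flag 0.75 199 [0.4801 0.0514 0.0214] [0.5471 0.0669 0.0729]
scene bottle 0.64 711 [ 0.4457 -0.3698  0.0035] [ 0.491  -0.3216  0.1106]
top bar 0.85 547 [ 0.4685 -0.1487  0.0119] [0.5189 0.011  0.082 ]
top flag 0.49 95 [0.4822 0.052  0.0408] [0.5491 0.0666 0.0746]
top bottle 0.47 123 [ 0.4469 -0.363   0.0071] [ 0.4879 -0.3324  0.1119]
```

View pics/s2.png

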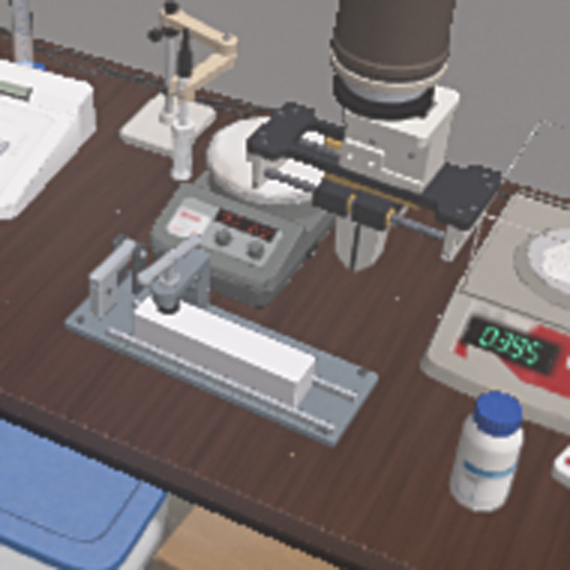

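Emit:
{"name": "play_rows", "arguments": {"increments": "0 0 4 0 -1; 0 0 4 0 -1; 0 0 4 0 -1; 0 0 4 0 -1; 0 0 0 0 -1"}}

```text
clock: 6.97
position: [0.4777, -0.1942, 0.0345]
ee_rot: [-0.09, -3.13, -0.004]
force: [-0.7, 0.3, -0.3]
width: 0.002
gripper_force: 0.0
```

Emit:
{"name": "play_rows", "arguments": {"increments": "0 0.6 0 0 -1; 0 0.6 0 0 -1; 0 0.5 0 0 -1; 0 0.5 0 0 -1; 0 0.5 0 0 -1"}}

```text
clock: 7.38
position: [0.4853, -0.1699, 0.0429]
ee_rot: [0.093, 3.136, -0.003]
force: [-0.7, -7.3, 6.1]
width: 0.001
gripper_force: 4.9
```

Emit:
{"name": "play_rows", "arguments": {"increments": "0 0.5 0 0 -1; 0 0.5 0 0 -1; 0 0.4 0 0 -1; 0 0.3 0 0 -1; 0 0.2 0 0 -1"}}

```text
clock: 7.8
position: [0.4866, -0.152, 0.0428]
ee_rot: [0.094, 3.135, -0.004]
force: [-0.7, -7.7, 8.9]
width: 0.005
gripper_force: 5.8
```

Emit:
{"name": "play_rows", "arguments": {"increments": "0 0.2 0 0 -1; 0 0.2 0 0 -1; 0 0.2 0 0 -1; 0 0 0 0 -1"}}

```text
clock: 8.13
position: [0.4869, -0.1459, 0.0428]
ee_rot: [0.094, 3.135, -0.003]
force: [0.1, -5.7, 8.4]
width: 0.003
gripper_force: 5.4
```

```bash
python3 - <<'E'
from h import *
np.set_printoptions(precision=4,suppress=True)
s=arm.observe(); print(s["position"],s["force"])
im=vision.get_image("scene"); P=cloud(im)
cv2.imwrite("pics/s3.png",cv2.resize(im["frame"][150:270,270:410,::-1],None,fx=4,fy=4,interpolation=cv2.INTER_CUBIC))
for q in ["bar","flag"]:
        for r in cut_out(q,im)[:1]:
            m=r["mask"]; pts=P[m]; print(q,round(r["confidence"],2),m.sum(),np.nanpercentile(pts,1,axis=0),np.nanpercentile(pts,99,axis=0))
E
```

```text
[ 0.4869 -0.1459  0.0428] [ 0.1118 -5.704   8.4052]
bar 0.75 921 [ 0.4686 -0.1343  0.0188] [0.5113 0.0416 0.0556]
flag 0.65 180 [0.4811 0.0511 0.0232] [0.5472 0.0672 0.0731]
```

View pics/s3.png

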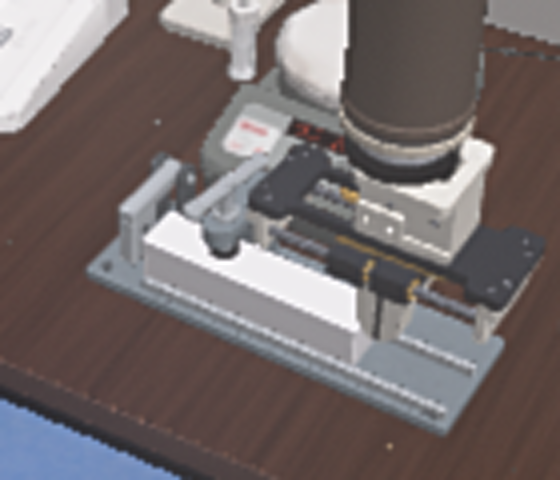

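Emit:
{"name": "play_rows", "arguments": {"increments": "0 0.2 0 0 -1; 0 0.2 0 0 -1; 0 0.1 0 0 -1; 0 0.1 0 0 -1"}}

```text
clock: 8.62
position: [0.4873, -0.1403, 0.0428]
ee_rot: [0.095, 3.135, -0.004]
force: [-0.3, -7.0, 8.6]
width: 0.006
gripper_force: 6.0
```

Emit:
{"name": "play_rows", "arguments": {"increments": "0 0.1 0 0 -1; 0 0.1 0 0 -1; 0 0 0 0 -1"}}

```text
clock: 8.87
position: [0.4874, -0.1381, 0.0428]
ee_rot: [0.095, 3.135, -0.004]
force: [-0.5, -7.0, 9.0]
width: 0.005
gripper_force: 5.7
```

Emit:
{"name": "play_rows", "arguments": {"increments": "0 0.1 0 0 -1; 0 0.1 0 0 -1; 0 0 0 0 -1"}}

```text
clock: 9.12
position: [0.4875, -0.1365, 0.0428]
ee_rot: [0.095, 3.135, -0.004]
force: [-1.2, -8.2, 8.3]
width: 0.006
gripper_force: 6.0
```

Emit:
{"name": "play_rows", "arguments": {"increments": "0 0.1 0 0 -1; 0 0 0 0 -1"}}

```text
clock: 9.28
position: [0.4875, -0.1363, 0.0428]
ee_rot: [0.096, 3.135, -0.005]
force: [-0.3, -12.9, 8.9]
width: 0.002
gripper_force: 6.9
```

```bash
python3 - <<'E'
from h import *
np.set_printoptions(precision=4,suppress=True)
for i in range(2):
  im=vision.get_image("scene"); P=cloud(im)
  for q in ["bar","flag"]:
        for r in cut_out(q,im)[:1]:
            m=r["mask"]; pts=P[m]; print(q,round(r["confidence"],2),m.sum(),np.nanpercentile(pts,1,axis=0),np.nanpercentile(pts,99,axis=0))
E
```

```text
bar 0.74 993 [ 0.4685 -0.1254  0.0162] [0.5203 0.0551 0.0559]
flag 0.46 145 [0.4806 0.0513 0.0251] [0.5479 0.0676 0.073 ]
```

Emit:
{"name": "play_rows", "arguments": {"increments": "0 0.1 0 0 -1; 0 0 0 0 -1"}}

```text
clock: 9.75
position: [0.4875, -0.1362, 0.0428]
ee_rot: [0.097, 3.135, -0.007]
force: [-0.5, -13.0, 8.4]
width: 0.006
gripper_force: 7.7
```

```bash
python3 - <<'E'
from h import *
im=vision.get_image("scene")
cv2.imwrite("pics/s4.png",cv2.resize(im["frame"][160:240,290:380,::-1],None,fx=7,fy=7,interpolation=cv2.INTER_CUBIC))
print(arm.observe()["ft_torque"])
E
```

```text
[-2.8524455   0.1926354   0.08466837]
```

View pics/s4.png

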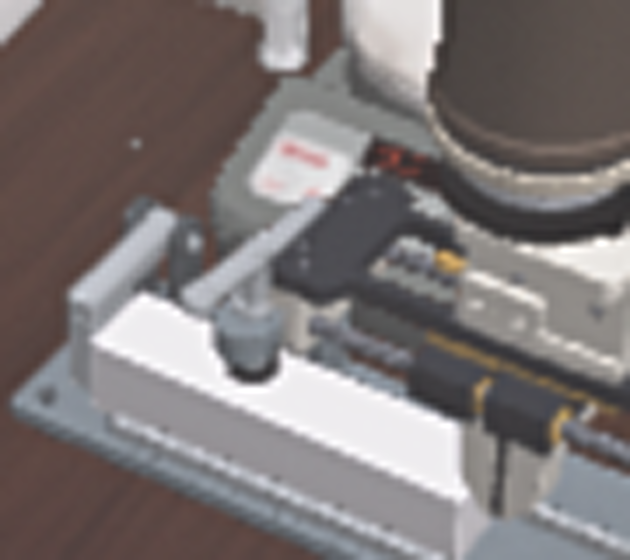

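Emit:
{"name": "play_rows", "arguments": {"increments": "0 -1 0 0 -1; 0 -1 0 0 -1; 0 0 -2 0 -1; 0 0 -3.5 0 -1; 0 0 -3.5 0 -1"}}

```text
clock: 10.22
position: [0.4833, -0.1523, 0.1312]
ee_rot: [-0.093, -3.137, -0.001]
force: [0.5, 0.1, 0.4]
width: 0.009
gripper_force: 0.0
```

Emit:
{"name": "play_rows", "arguments": {"increments": "0 0 -3.5 0 -1; 0 0 -3.5 0 -1; 0 0 0 0 -0.1; 0.1 3.5 0 3.9 -0.1; 0.1 3.5 0 3.8 -0.1"}}

```text
clock: 10.63
position: [0.4888, -0.0837, 0.2018]
ee_rot: [0.315, 3.124, 0.0]
force: [1.0, 0.6, -0.6]
width: 0.175
gripper_force: 0.0
```

Emit:
{"name": "play_rows", "arguments": {"increments": "0.9 3.5 0 0 -0.1; 0.9 3.3 0 0 -0.1; 0 0 0 0 -0.1; 0 0 0 0 -0.1; 0 0 0 0 -0.1"}}

```text
clock: 11.05
position: [0.4843, -0.0127, 0.2008]
ee_rot: [0.302, 3.127, -0.0]
force: [-0.0, -0.1, 0.5]
width: 0.449
gripper_force: 0.0
```

```bash
python3 - <<'E'
from h import *
np.set_printoptions(precision=4,suppress=True)
s=arm.observe(); print(s)
for n in ["scene","top"]:
    im=vision.get_image(n); P=cloud(im)
    for q in ["bar","handle_grip"]:
        for r in cut_out(q,im)[:1]:
            p=P[r["mask"]]; p=p[~np.isnan(p[:,0])]
            if q!="bar": p=p[(p[:,2]>.112)&(p[:,2]<.135)]
            v=np.linalg.svd((p-p.mean(0))[:,:2],full_matrices=False)[2][0]
            print(n,q,round(r["confidence"],2),len(p),p.mean(0),np.percentile(p,1,axis=0),np.percentile(p,99,axis=0),np.degrees(np.arctan2(v[1],v[0])))
E
```

```text
{'clock': 11.05, 'joints': array([-0.3294,  0.2316,  0.2976,  1.9597, -0.0821,  0.9617,  1.3858]), 'dq': array([ 0.0222,  0.0024,  0.0176, -0.0027, -0.0012, -0.0016, -0.0027]), 'joint_efforts': array([ -1.6294, -45.5017,   1.4563, -28.3362,  -0.1314,   0.0999,
        -0.0638]), 'position': array([ 0.4843, -0.0127,  0.2008]), 'ee_rot': array([ 0.3023,  3.127 , -0.    ]), 'force': array([-0.049 , -0.0991,  0.5374]), 'ft_torque': array([-0.0459, -0.0187,  0.0582]), 'gripper_force': 0.0, 'width': 0.44892455690070043}
scene bar 0.84 1080 [ 0.4851 -0.0423  0.0426] [ 0.4689 -0.1265  0.0138] [0.5424 0.055  0.0583] -91.27204161135788
scene handle_grip 0.43 103 [ 0.4874 -0.0173  0.1222] [ 0.4514 -0.0273  0.1146] [ 0.5282 -0.0057  0.1271] 168.99884799404495
top bar 0.57 70 [ 0.4723 -0.1085  0.0638] [ 0.4313 -0.129   0.0084] [ 0.492  -0.0858  0.3091] 138.1234445640489
```

Emit:
{"name": "play_rows", "arguments": {"increments": "-0.8 -0.2 0 0 -0.1; 0 0 3 0 -0.1; 0 0 3 0 -0.1; 0 0 3 0 -0.1; 0 0 1 0 -0.1"}}

```text
clock: 11.77
position: [0.4904, -0.0164, 0.0974]
ee_rot: [-0.303, -3.123, 0.002]
force: [-0.1, -0.4, 0.0]
width: 0.453
gripper_force: 0.0
```

Emit:
{"name": "play_rows", "arguments": {"increments": "0 0 0 0 -0.1; 0 0 0 0 -1; 0 0 0 0 -1; 0 0 0 0 -1; 0 0 0 0 -1", "grip_force": 15}}

```text
clock: 12.18
position: [0.4929, -0.0158, 0.1019]
ee_rot: [0.303, 3.125, 0.001]
force: [-0.7, -0.2, 0.5]
width: 0.21
gripper_force: 0.0
```

Emit:
{"name": "play_rows", "arguments": {"increments": "0 0 0 0 -1; 0 0 0 0 -1; 0 0 0 0 -1"}}

```text
clock: 12.43
position: [0.493, -0.0142, 0.1017]
ee_rot: [0.301, 3.125, 0.003]
force: [0.2, 5.2, 4.7]
width: 0.123
gripper_force: 15.0
```

```bash
cat > st.py <<'E'
from h import *
np.set_printoptions(precision=3,suppress=True)
s=arm.observe(); r=s["ee_rot"]; r=r if r[1]>0 else -r
print(s["clock"],s["position"],"yaw",round(2*np.degrees(np.arctan2(r[0],r[1])),2),"F",s["force"],"T",s["ft_torque"],"w",s["width"],s["gripper_force"],"j7",s["joints"][6],s["joint_efforts"][6])
E
python3 st.py
```

```text
12.4333 [ 0.493 -0.014  0.102] yaw 10.99 F [0.249 5.194 4.711] T [ 1.144 -0.067  0.052] w 0.12282004634132718 15.00108428299427 j7 1.4556687770137333 -0.005891703040106222
```

Emit:
{"name": "play_rows", "arguments": {"increments": "0 0.15 -0.1 0 -1; 0 0 0 0 -1", "grip_force": 30}}

```text
clock: 12.6
position: [0.4931, -0.0141, 0.1018]
ee_rot: [0.302, 3.125, 0.0]
force: [3.2, 1.1, -5.6]
width: 0.128
gripper_force: 30.0
```

```bash
python3 st.py
```

```text
12.6 [ 0.493 -0.014  0.102] yaw 11.05 F [ 3.156  1.088 -5.557] T [ 0.215 -0.837  0.039] w 0.12808405167609765 29.999693781137466 j7 1.451676884226268 -0.0785865169018507
```

Emit:
{"name": "play_rows", "arguments": {"increments": "0 0 0 3 -1; 0 0 0 3 -1; 0 0 0 3 -1"}}

```text
clock: 12.85
position: [0.4931, -0.0139, 0.1018]
ee_rot: [0.55, 3.091, 0.001]
force: [4.2, 2.6, -7.2]
width: 0.127
gripper_force: 30.1
```

```bash
python3 st.py
```

```text
12.85 [ 0.493 -0.014  0.102] yaw 20.18 F [ 4.231  2.635 -7.234] T [ 0.573 -0.97   0.221] w 0.1271795100091015 30.085084587335587 j7 1.3173786775468255 0.9133701771497726
```

Emit:
{"name": "play_rows", "arguments": {"increments": "0 0 0.1 4 -1; 0 0 0 4 -1; 0 0 0 0 -1"}}

```text
clock: 13.1
position: [0.4933, -0.0136, 0.1017]
ee_rot: [0.767, 3.045, 0.002]
force: [-0.5, 2.8, 5.9]
width: 0.123
gripper_force: 30.0
```

```bash
python3 st.py
```

```text
13.1 [ 0.493 -0.014  0.102] yaw 28.29 F [-0.49   2.8    5.893] T [ 0.586 -0.024  0.053] w 0.12299133477375607 30.0080868601799 j7 1.1991349275867849 -1.3292859122157097
```

Emit:
{"name": "play_rows", "arguments": {"increments": "0 0 0 4 -1; 0 0 0 4 -1; 0 0 0 0 -1"}}

```text
clock: 13.35
position: [0.4934, -0.0134, 0.1017]
ee_rot: [0.977, 2.984, 0.003]
force: [1.0, 4.2, 5.2]
width: 0.126
gripper_force: 30.0
```

```bash
python3 st.py
```

```text
13.35 [ 0.493 -0.013  0.102] yaw 36.28 F [0.956 4.225 5.232] T [ 0.743 -0.201  0.055] w 0.12613150312399735 30.008968859910965 j7 1.0824884098056917 -1.3125739619135857
```

Emit:
{"name": "play_rows", "arguments": {"increments": "0 0 0 3 -1; 0 0 0 3 -1; 0 0 0 3 -1"}}

```text
clock: 13.6
position: [0.4936, -0.0132, 0.1017]
ee_rot: [1.205, 2.899, 0.004]
force: [1.4, 4.3, 5.7]
width: 0.129
gripper_force: 30.1
```

```bash
python3 st.py
```

```text
13.6 [ 0.494 -0.013  0.102] yaw 45.15 F [1.393 4.269 5.662] T [ 0.857 -0.41   0.206] w 0.12867672583072753 30.09197250008583 j7 0.95358672461212 0.8925949595868587
```

Emit:
{"name": "play_rows", "arguments": {"increments": "0 0 0 3 -1; 0 0 0 3 -1"}}

```text
clock: 13.77
position: [0.4937, -0.0131, 0.1017]
ee_rot: [1.355, 2.832, 0.004]
force: [2.0, 4.5, 4.6]
width: 0.12
gripper_force: 30.1
```

```bash
python3 st.py
```

```text
13.7667 [ 0.494 -0.013  0.102] yaw 51.14 F [2.041 4.531 4.611] T [ 0.952 -0.394  0.207] w 0.12012244775095611 30.093785673379898 j7 0.866949866250601 0.8685667812824249
```

Emit:
{"name": "play_rows", "arguments": {"increments": "0 0 0 3 -1; 0 0 0 3 -1"}}

```text
clock: 13.93
position: [0.4938, -0.013, 0.1017]
ee_rot: [1.501, 2.757, 0.004]
force: [1.9, 5.9, 3.9]
width: 0.121
gripper_force: 30.1
```

```bash
python3 st.py
```

```text
13.9333 [ 0.494 -0.013  0.102] yaw 57.13 F [1.887 5.932 3.926] T [ 1.    -0.514  0.208] w 0.12136851212662304 30.111444890499115 j7 0.7807263190556857 0.8386093564331532
```

Emit:
{"name": "play_rows", "arguments": {"increments": "0 0 0 3 -1; 0 0 0 3 -1"}}

```text
clock: 14.1
position: [0.494, -0.0129, 0.1017]
ee_rot: [1.643, 2.675, 0.005]
force: [3.0, 4.9, 2.2]
width: 0.124
gripper_force: 30.2
```

```bash
python3 st.py
```

```text
14.1 [ 0.494 -0.013  0.102] yaw 63.12 F [2.981 4.908 2.186] T [ 1.095 -0.681  0.285] w 0.12391767094354575 30.16091823577881 j7 0.6947875211613979 0.7862083800137043
```

Emit:
{"name": "play_rows", "arguments": {"increments": "0 0 0 3 -1; 0 0 0 3 -1"}}

```text
clock: 14.27
position: [0.4942, -0.0128, 0.1017]
ee_rot: [1.781, 2.586, 0.005]
force: [3.7, 5.3, 2.0]
width: 0.124
gripper_force: 30.2
```

```bash
python3 st.py
```

```text
14.2667 [ 0.494 -0.013  0.102] yaw 69.11 F [3.663 5.325 2.006] T [ 1.056 -0.856  0.325] w 0.12447862561570698 30.220578610897064 j7 0.6093123203761847 0.7369483262300491
```

Emit:
{"name": "play_rows", "arguments": {"increments": "0 0 0 3 -1; 0 0 0 3 -1"}}

```text
clock: 14.43
position: [0.4943, -0.0128, 0.1017]
ee_rot: [1.913, 2.489, 0.006]
force: [4.7, 5.6, 1.7]
width: 0.122
gripper_force: 30.3
```

```bash
python3 st.py
```

```text
14.4333 [ 0.494 -0.013  0.102] yaw 75.1 F [4.707 5.568 1.676] T [ 1.106 -0.956  0.301] w 0.12227484100939996 30.293061286211014 j7 0.524187062458285 0.6878170184791088
```

Emit:
{"name": "play_rows", "arguments": {"increments": "0 0 0 2 -1; 0 0 0 2 -1"}}

```text
clock: 14.6
position: [0.4944, -0.0128, 0.1017]
ee_rot: [1.998, 2.422, 0.006]
force: [5.5, 5.5, 2.1]
width: 0.124
gripper_force: 30.3
```

```bash
python3 st.py
```

```text
14.6 [ 0.494 -0.013  0.102] yaw 79.05 F [5.473 5.518 2.08 ] T [ 1.131 -0.997  0.397] w 0.12401224182064598 30.340495258569717 j7 0.4683531662814323 0.23346363566815853
```

Emit:
{"name": "play_rows", "arguments": {"increments": "0 0 0 1.5 -1; 0 0 0 1.5 -1"}}

```text
clock: 14.77
position: [0.4945, -0.0127, 0.1017]
ee_rot: [2.06, 2.369, 0.006]
force: [5.9, 5.8, 1.4]
width: 0.13
gripper_force: 30.4
```

```bash
python3 st.py
```

```text
14.7667 [ 0.495 -0.013  0.102] yaw 82.01 F [5.922 5.847 1.402] T [ 1.13  -1.058  0.408] w 0.13013858234573908 30.43945625424385 j7 0.426521298322171 0.06778980838134885
```

Emit:
{"name": "play_rows", "arguments": {"increments": "0 0 0 0 -0.2; 0 0 0 0 -0.2; 0 0 0 0 -0.2; 0 0 0 0 -0.2; 0 0 0 0 -0.2"}}

```text
clock: 15.18
position: [0.4919, -0.0146, 0.1006]
ee_rot: [-2.063, -2.369, 0.0]
force: [-0.6, -0.2, -0.6]
width: 0.392
gripper_force: 0.0
```

Emit:
{"name": "play_rows", "arguments": {"increments": "0 0 -1 0 -0.2; 0 0 -3 0 -0.2; 0 0 -3 0 -0.2; 0 0 -3 0 -0.2; 0 0 -2 0 -0.2"}}

```text
clock: 15.6
position: [0.4928, -0.0151, 0.2238]
ee_rot: [2.063, 2.367, 0.002]
force: [0.2, -0.1, 0.2]
width: 0.399
gripper_force: 0.0
```

Emit:
{"name": "play_rows", "arguments": {"increments": "0 3.5 0 0 -0.2; 0 4 0 0 -0.2; 0 4 0 0 -0.2; 0 0 0 0 -0.2; 0 0 0 0 -0.2"}}

```text
clock: 16.02
position: [0.6073, 0.0015, 0.2203]
ee_rot: [2.061, 2.37, -0.003]
force: [-0.6, -0.4, 0.7]
width: 0.399
gripper_force: 0.0
```

```bash
python3 st.py; python3 - <<'E'
from h import *
np.set_printoptions(precision=4,suppress=True)
im=vision.get_image("scene"); P=cloud(im)
cv2.imwrite("pics/s5.png",cv2.resize(im["frame"][150:260,280:410,::-1],None,fx=5,fy=5,interpolation=cv2.INTER_CUBIC))
for q in ["bar","flag","handle"]:
        for r in cut_out(q,im)[:1]:
            p=P[r["mask"]]; p=p[~np.isnan(p[:,0])]
            if q=="handle": p=p[p[:,2]>.112]
            v=np.linalg.svd((p-p.mean(0))[:,:2],full_matrices=False)[2][0]
            print(q,round(r["confidence"],2),len(p),np.percentile(p,1,axis=0),np.percentile(p,99,axis=0),np.degrees(np.arctan2(v[1],v[0])))
E
```

```text
16.0167 [0.607 0.002 0.22 ] yaw 82.04 F [-0.596 -0.445  0.744] T [-0.082  0.062  0.075] w 0.3985188549580034 0.0 j7 0.34693052946005676 0.07695606211200356
bar 0.82 944 [ 0.4695 -0.1264  0.0188] [0.5135 0.0533 0.0558] -91.91486535706785
flag 0.53 169 [ 0.4796  0.0243 -0.    ] [0.5906 0.1124 0.1168] -157.37831222521038
handle 0.43 129 [ 0.4804 -0.0596  0.1137] [0.5051 0.023  0.1273] -79.12741886340177
```

View pics/s5.png

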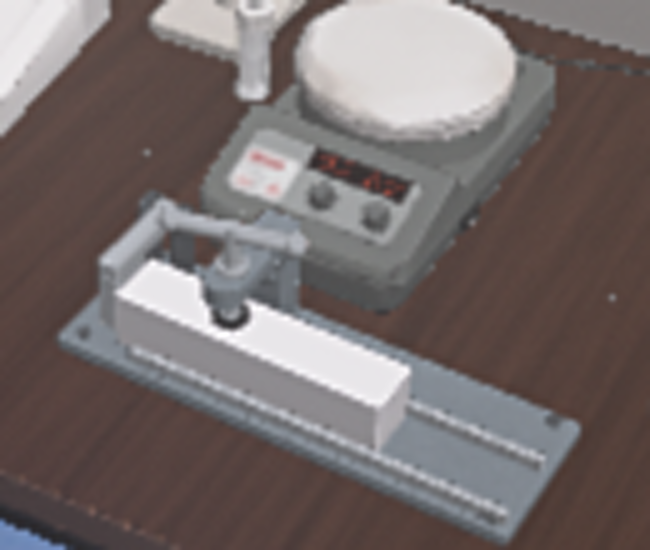

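The picture shows the flag down at (140,250), the bar end against it at (120,300), and the foot seated on the bar at (230,317). The handle has crept back about 3°.

```bash
python3 -c "
from cell import job
print(job.sign_off())"
```

```text
the job is handed in; nothing more can be done
None
```

The job is handed in: the flag is fully down, the bar is up against it, the handle was turned until it stiffened by about 0.20 N m (middle of the 0.15–0.25 target) and then released, and the surrounding items were not touched.

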